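Unload the balancer rotor and close its loading gap

TASK

Take the steel ball out of the balancer rotor: the keeper rings hold it in, so push it round its race, under the tie plate and on to the loading gap, lift it out there and stand it in the empty rubber ring. Then close the loading gap with the loose gap piece, fully home and flush with the keepers all round. Leave the two spare balls in their rings, and leave the screwdriver and the jar where they are.

Things in the scene. Friction and masses are not known exactly. Their poses are not given: they have to be found in the camera images.
- rotor: Fixed aluminium rotor, 336 mm across, flat on a round stand 344 mm across; top 98 mm above the bench, screw heads 2 mm and a spindle nut in its middle 11 mm higher. Origin on its axis at bench level, z up, x towards the middle of the loading gap. Round the axis runs a ball race: centre line at radius 115 mm, level floor 30 mm above the bench, walls at radius 80 and 150 mm, 62 mm high.
- keepers (a point): Point on the rotor's axis, level with the top of the two dark keeper rings on the race walls (98 mm above the bench, 6 mm thick). They leave an open slot from radius 93 to 137 mm: fingers can enter, the ball cannot leave. Flush steel tie plates 12 mm wide cross the slot 55 degrees to each side of x and oppopoint. The keepers end 32.7 degrees to each side of x; between is the loading gap.
- gap (a point): Point on the race floor in the middle of the loading gap: 115 mm from the rotor's axis along its x, 30 mm above the bench; axes as the rotor's. Around it the floor has a knock-out hole 28 mm across: a ball rolling over it at under about 0.2 m/s sinks in by some 3.5 mm and stays; about 5 N sideways push it out again. The gap is as wide as the race, 70 mm, and 124 mm long.
- seat (a point): Middle of the gap's recess, above point gap, on the level of the wall tops that carry the gap piece (92 mm above the bench; axes as the rotor's). The recess is 6 mm deep, bounded by boss (radius 70 mm), rim (160 mm) and keeper ends. Piece home: its origin and axes meet this point's, its top is flush; play 1.2 mm along x, 1.5 mm to each side.
- ball_center (a point): Centre of the loose smooth steel ball in the race, 60 mm across, about 0.9 kg. It starts 80 to 112 degrees round from the gap, on the rotor's +y side, centre 60 mm above the bench; it passes under the tie plates with 2 mm to spare, fingers cannot. Push it at mid-height. Left rolling it slows by about 0.5 m/s each second, so a brisk stroke up to the tie plate carries it on towards the gap.
- gap_piece: Loose dark arc-shaped plate that closes the gap: 6 mm thick, 64 degrees of arc from radius 71 to 159 mm (168 by 98 mm overall), 0.25 kg, flat on the bench. Origin: middle of its underside at radius 115 mm; x outwards from the arc's centre, to the long edge; z up. On it an aluminium grip block, centred on the origin: 16 mm along x, 60 mm along y, from 6 to 38 mm above the underside.
- rest0_top (a point): Centre of the top of the empty one of three alike black rubber rings in a row on the bench (fixed; 68 mm across, hole 36 mm, 14 mm high, about 100 mm apart). A ball standing in it has its centre 24 mm above this point, 38 mm above the bench.
- spare1_center (a point): Centre of a spare steel ball, 60 mm across, loose in another of the rubber rings (centre 38 mm above the bench).
- spare2_center (a point): Centre of the other spare steel ball, 60 mm across, loose in the third rubber ring (centre 38 mm above the bench).
- driver: Loose screwdriver 180 mm long, lying on the bench; origin under its middle.
- screws: Loose lidded jar, 56 mm across, 55 mm high, standing on the bench; origin under its middle.

How it is judged:
By the outcome, as a careful person would: the job done as asked, in the order asked, and still so for the second after the job is handed in, with the robot touching nothing.
It also fails if it takes over 67 s, if anything falls off the work surface, if the arm or the gripper's body presses on something with over 40 N, if the wrist force passes 120 N, or if a joint passes its speed limit or range.

ROBOT

A 6-joint arm with a two-finger parallel gripper is mounted at the origin on the work surface. World frame = base frame: x ahead of the robot, y to its left, z up, the work surface at z = 0. Lengths are in m, angles in rad, forces in N, time in s.
With the tool pointing down it reaches from about 0.4 to 0.825 m from the base axis. Payload 7 kg.
Tool frame: the origin (TCP) lies at the very end of the fingers, on their centre line; the grasp point (between the pads) lies arm.hold_point_z behind it (arm.hold_point_z is the distance from the TCP to the grasp point, in m); z points along the fingers, y is the line along which they close (so a half turn about z gives the same grasp; the last joint's range is limited). The gripper opens to 88 mm and grips with 3 to 60 N. Pads are 19 mm wide; open, the fingers measure 130 mm over their backs; the gripper's body (78 mm by 193 mm) begins 47 mm behind the grasp point.
Start: joints at [1.399, 0.359, 0.012, 0, -1.224, -0.288], TCP at [0.3, 0.605, 0.227] pointing down, gripper open.
Joint ranges: [-3.07, 3.07], [-1.43, 2.12], [-1.02, 1.25], [-3.03, 1.67], [-3.05, -0], [-3.03, 3.03]. Speed limits (rad/s): [2.39, 2.39, 3.01, 3.14, 3.14, 3.14].

INTERFACE

Orientations are given as [roll, pitch, yaw] about the fixed x, y, z axes, in that order (R = Rz(yaw) Ry(pitch) Rx(roll)).
In Python, from station import arm, optics gives the robot as it stands (arm), with the cameras (optics).
- The arm moves only by the shell command python3 nudge.py 'ROWS' [FORCE]. ROWS is a JSON list of rows, 1 to 20 of them, each of 5 numbers: the finger opening in m, then dx, dy, dz in m, then a turn about the tool's z in rad; each row is the pose to reach, as a shift and turn from the pose commanded when the command began, along the tool's axes at that moment; what a row does not reach only later rows make up. A row lasts 1/12 s, in which the tool goes at most 0.0417 m and 0.125 rad, less where a joint would pass 70% of its speed; a pose out of reach is approached as far as the arm can. The fingers move at their own pace and stop on an object; FORCE is the grip in N (left out, the last holds). Time passes only in rows, so rows that do not move let the fingers close. It prints the time, the measured TCP pose, the force, the opening and the grip force at its end.
- arm.get_state(): the state, without advancing time (a new reading comes with each control period).
- optics.grab_frame(name): name is "scene" or "top" or "wrist"; returns the picture (420x560x3 uint8, red, green, blue); there is no depth.
- optics.camera_params(name): a dict with "fx", "fy", "cx", "cy" (pixels), "T" (4x4, takes a point from camera to world coordinates); the wrist camera has in their place "hand_eye" (4x4, takes a point from camera to tool coordinates, whose origin is the TCP and whose axes are the flange's). Camera axes: x right, y down, z forward; pixel columns grow to the right and rows downward; lengths in m; the calibration is good to about 2 mm. A picture is of the moment at which its call begins: read the wrist's pose just before it. camera_params takes no time and is no camera call.
- arm.job_done(): hands the job in; it is judged then, once.
The state is a dict: "t": time; "q": joint angles; "qd": joint speeds; "joint_efforts": joint torques, N m; "eef_pos": TCP position; "ee_rot": TCP orientation; "force": force on the tool from outside, world axes, zero at the start; "moment": the same for the moment, N m; "width": finger opening in m; "gripper_force": force on a finger pad.
Only numpy, scipy, OpenCV 4.12 (cv2) and the standard library are available. Lean on these libraries where they do the work, as an engineer would, in place of code of your own. Each camera call takes 0.05 s, during which the arm holds its last target. There are 200 camera calls.

## Working session

There is one attempt and no reset: what is moved stays moved. The work goes in short steps, Python scripts to look and compute and a shell command to move; the robot and the scene stay as the last step left them, time stands still between calls to the robot, and variables do not carry over. Pictures are saved under pics/ and viewed, at most 10 in all, crops included, and the job is handed in when it is done.

```bash
ls; mkdir -p pics
python3 - <<'E'
from station import arm, optics
import cv2,numpy as np
np.set_printoptions(precision=4,suppress=True)
s=arm.get_state();print(s['t'],s['eef_pos'],s['ee_rot'],arm.hold_point_z)
for n in("scene","top","wrist"):
    im=optics.grab_frame(n);cv2.imwrite(f"pics/{n}0.png",im[:,:,::-1]);p=optics.camera_params(n);print(n,p)
E
```

```text
nudge.py
pics
station.py
0.0 [0.2993 0.6045 0.2257] [ 3.14   -0.0001 -0.4599] 0.0188
scene {'fx': 386.1196092835348, 'fy': 386.1196092835348, 'cx': 279.12221511488343, 'cy': 207.8019136265199, 'T': array([[ 0.5684,  0.6162, -0.5451,  1.1337],
       [ 0.8227, -0.4303,  0.3714, -0.4315],
       [-0.0057, -0.6596, -0.7516,  0.9615],
       [ 0.    ,  0.    ,  0.    ,  1.    ]])}
top {'fx': 437.97791513218135, 'fy': 437.97791513218135, 'cx': 277.64152007753273, 'cy': 207.8657259627757, 'T': array([[ 0.0106, -0.9964,  0.0842,  0.4128],
       [-0.9998, -0.0092,  0.0172, -0.0112],
       [-0.0164, -0.0843, -0.9963,  1.098 ],
       [ 0.    ,  0.    ,  0.    ,  1.    ]])}
wrist {'fx': 335.1588241754143, 'fy': 335.1588241754143, 'cx': 284.7130130115037, 'cy': 210.01665058431234, 'hand_eye': array([[ 0.0013, -0.9508, -0.3098,  0.084 ],
       [ 1.    ,  0.0013,  0.0003,  0.0003],
       [ 0.0001, -0.3098,  0.9508, -0.1567],
       [ 0.    ,  0.    ,  0.    ,  1.    ]])}
```

View pics/top0.png

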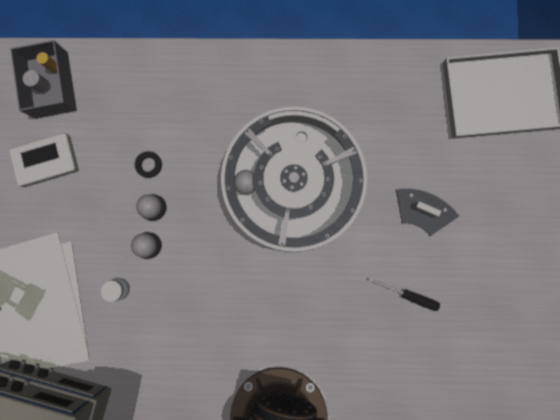

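View pics/scene0.png

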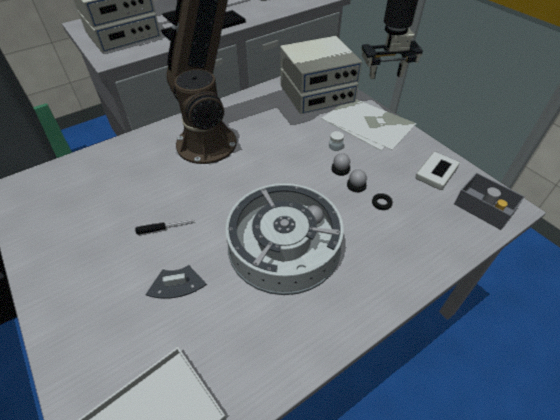

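The top view shows the rotor centred near (294,177), with the knock-out hole at (301,137) so the gap faces up. The ball is at (245,182), the empty ring at (148,164), the spares at (150,207) and (145,245), and the gap piece at (428,210). The scene view agrees. Next I measure from both views.

```bash
cat > h.py <<'E'
import numpy as np,cv2
from station import arm, optics
np.set_printoptions(precision=4,suppress=True)
from scipy.spatial.transform import Rotation as Ro
def pose(s):
    M=np.eye(4);M[:3,:3]=Ro.from_euler('xyz',s['ee_rot']).as_matrix();M[:3,3]=s['eef_pos'];return M
def cam(n,s=None):
    p=optics.camera_params(n);T=p['T'] if 'T' in p else pose(s)@p['hand_eye'];return p,np.array(T)
def ray(c,uv):
    p,T=c;d=T[:3,:3]@np.array([(uv[0]-p['cx'])/p['fx'],(uv[1]-p['cy'])/p['fy'],1]);return T[:3,3],d/np.linalg.norm(d)
def plane(c,uv,z):
    o,d=ray(c,uv);return o+d*(z-o[2])/d[2]
def tri(r1,r2):
    A=np.zeros((3,3));b=np.zeros(3)
    for o,d in(r1,r2):
        P=np.eye(3)-np.outer(d,d);A+=P;b+=P@o
    x=np.linalg.solve(A,b);return x,[np.linalg.norm((np.eye(3)-np.outer(d,d))@(x-o))for o,d in(r1,r2)]
def proj(c,X):
    p,T=c;x=np.linalg.inv(T)@np.r_[X,1];return np.array([p['fx']*x[0]/x[2]+p['cx'],p['fy']*x[1]/x[2]+p['cy']])
E
python3 - <<'E'
import cv2
t=cv2.imread('pics/top0.png');s=cv2.imread('pics/scene0.png');w=cv2.imread('pics/wrist0.png')
a=cv2.resize(t[100:260,215:375],None,fx=3.7,fy=3.7,interpolation=cv2.INTER_CUBIC)
cv2.imwrite('pics/a.png',a)
b=cv2.resize(s[150:310,130:400],None,fx=2.9,fy=2.9,interpolation=cv2.INTER_CUBIC)
cv2.imwrite('pics/b.png',b)
E
```

```text
(no output)
```

View pics/a.png

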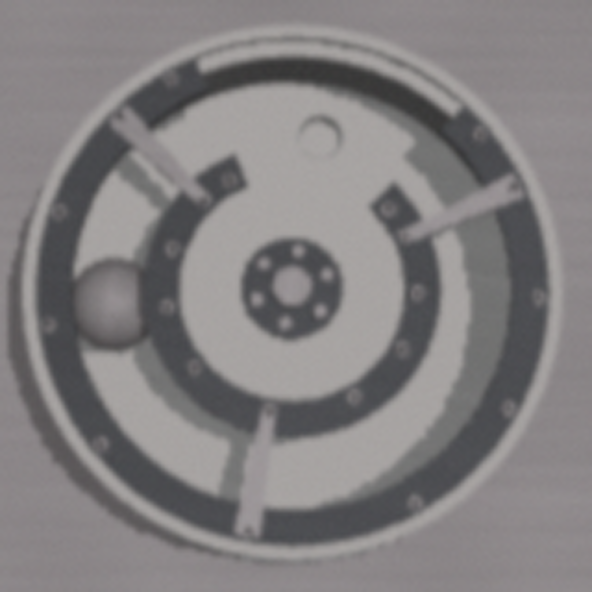

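View pics/b.png

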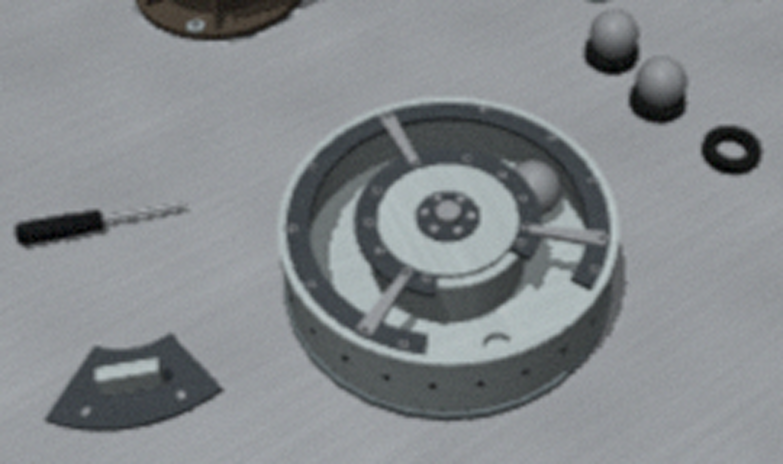

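The top crop shows the washer and nut at (293,287), the hole at (320,138), the tie plates centred at (160,155), (462,207) and (258,470), and the ball at (112,303). The scene crop shows the washer at (448,215), the ball at (538,187), the ring at (731,149), and the gap piece with its block at (128,370).

Run:
```python
from h import *
t=cv2.imread('pics/top0.png');s=cv2.imread('pics/scene0.png')
ct=cam('top');cs=cam('scene')
def blob(im,u,v,r,lo,hi):
    g=cv2.cvtColor(im,cv2.COLOR_BGR2GRAY);m=np.zeros_like(g);m[v-r:v+r,u-r:u+r]=255
    k=cv2.bitwise_and(cv2.inRange(g,lo,hi),m)
    cs_,_=cv2.findContours(k,cv2.RETR_EXTERNAL,cv2.CHAIN_APPROX_NONE)
    c=max(cs_,key=cv2.contourArea);M=cv2.moments(c);h=cv2.convexHull(c)
    e=cv2.fitEllipse(h);return np.array([e[0][0],e[0][1]]),cv2.contourArea(c),e[1]
A={}
for n,a,b in[('washer',(t,294,177,16,0,110),(s,284,224,13,0,110)),('ring',(t,148,164,18,0,70),(s,382,201,16,0,70))]:
    p,q=blob(*a),blob(*b);print(n,p,q);X,e=tri(ray(ct,p[0]),ray(cs,q[0]));print('  tri',X,e);A[n]=X
C=plane(ct,blob(t,294,177,16,0,110)[0],0.098);print('C at .098',C)
f=lambda u,v:((u+.5)/3.7-.5+215,(v+.5)/3.7-.5+100)
H=plane(ct,f(320,138),.03);print('hole',H,np.hypot(*(H-C)[:2]),np.degrees(np.arctan2(*(H-C)[1::-1])))
for q,o in[((160,155),55),((462,207),-55),((258,470),180)]:
    P=plane(ct,f(*q),.098);print('tie',np.hypot(*(P-C)[:2]),np.degrees(np.arctan2(*(P-C)[1::-1]))-o)
B=plane(ct,f(112,303),.065);print('ball',B,np.hypot(*(B-C)[:2]),np.degrees(np.arctan2(*(B-C)[1::-1])))
g=lambda u,v:((u+.5)/2.9-.5+130,(v+.5)/2.9-.5+150)
print('ball tri',tri(ray(ct,f(112,303)),ray(cs,g(538,187))))
print('hole tri',tri(ray(ct,f(320,138)),ray(cs,g(497,345))))
print('block tri',tri(ray(ct,(428.5,209)),ray(cs,g(128,370))), 'ring .014',plane(ct,blob(t,148,164,18,0,70)[0],.014))
for u,v in((150,207),(145,245),(113,290),(403,293)): print(u,v,plane(ct,(u,v),.03))
```

```text
washer (array([293.4147, 177.4532]), 522.5, (26.501346588134766, 26.641220092773438)) (array([283.9666, 224.3466]), 252.5, (16.934711456298828, 21.423004150390625))
  tri [ 0.5678 -0.0295  0.0987] [np.float64(2.178290389450888e-05), np.float64(2.178290389454777e-05)]
ring (array([147.9486, 164.1977]), 502.5, (25.582164764404297, 26.222017288208008)) (array([381.7697, 201.5738]), 235.5, (16.048797607421875, 20.236207962036133))
  tri [0.6133 0.3381 0.0047] [np.float64(0.00014716499235192983), np.float64(0.000147164992351636)]
C at .098 [ 0.5679 -0.0295  0.098 ]
hole [ 0.68  -0.049  0.03 ] 0.11381560450467783 -9.901506106783216
tie 0.11790714800184447 -10.146955131810195
tie 0.11800691523687921 -8.931074235809866
tie 0.11527828696617214 -9.883101969448518
ball [0.5623 0.0854 0.065 ] 0.11496977756089032 92.79894056965752
ball tri (array([0.564 , 0.0875, 0.0608]), [np.float64(0.002050122844044219), np.float64(0.0020501228440441143)])
hole tri (array([ 0.6804, -0.0492,  0.0281]), [np.float64(0.00013764283156910768), np.float64(0.0001376428315691228)])
block tri (array([ 0.5037, -0.3578,  0.0336]), [np.float64(0.0009067963175335902), np.float64(0.0009067963175335646)]) ring .014 [0.6116 0.3353 0.014 ]
150 207 [0.5022 0.3213 0.03  ]
145 245 [0.409  0.3303 0.03  ]
113 290 [0.2995 0.4043 0.03  ]
403 293 [ 0.301  -0.2954  0.03  ]
```

```bash
python3 nudge.py '[[0,0.425,0.388,0.03,0.83],[0,0.425,0.388,0.03,0.83],[0,0.425,0.388,0.03,0.83],[0,0.425,0.388,0.075,0.83],[0,0.425,0.388,0.075,0.83],[0,0.425,0.388,0.075,0.83],[0,0.425,0.388,0.075,0.83],[0,0.425,0.388,0.075,0.83],[0,0.425,0.388,0.075,0.83],[0,0.425,0.388,0.075,0.83],[0,0.425,0.388,0.075,0.83],[0,0.425,0.388,0.075,0.83],[0,0.425,0.388,0.075,0.83],[0,0.425,0.388,0.075,0.83],[0,0.425,0.388,0.075,0.83],[0,0.425,0.388,0.075,0.83],[0,0.425,0.388,0.075,0.83],[0,0.425,0.388,0.075,0.83]]' 10
python3 - <<'E'
from h import *
s=arm.get_state();im=optics.grab_frame('wrist')[:,:,::-1].copy();np.save('pics/w1.npy',pose(s));cv2.imwrite('pics/w1.png',im)
c=cam('wrist',s);C=np.array([.568,-.0295])
print('ball',proj(c,[.5623,.0854,.06]),'C',proj(c,[*C,.098]))
E
```

```text
t: 1.65
eef_pos: [0.5082, 0.0693, 0.1517]
ee_rot: [-3.141, 0.0, -1.289]
force: [0.1, 0.4, 0.0]
width: 0.0008
gripper_force: 0.0
ball [211.8041 214.5259] C [231.3739  50.6901]
```

View pics/w1.png

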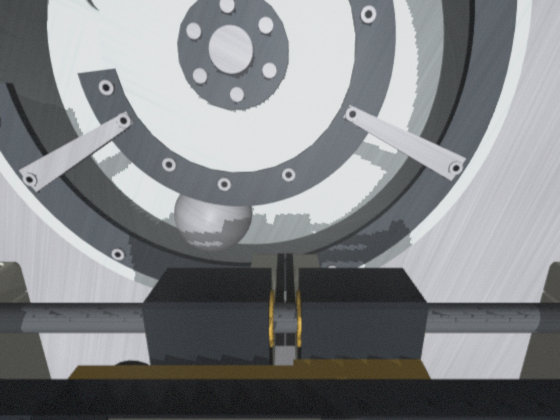

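The washer is at (234,53) and the ball at (213,213). Both match the estimates to about 2 px. I descend into the slot.

```bash
python3 nudge.py '[[0,0,0,0.04,0],[0,0,0,0.08,0],[0,0,0,0.102,0],[0,0,0,0.102,0],[0,0,0,0.102,0]]'
python3 - <<'E'
from h import *
s=arm.get_state();M=pose(s);C=np.array([.568,-.0295])
d=M[:2,3]-C;phi0=np.degrees(np.arctan2(d[1],d[0]));print(phi0,np.hypot(*d))
for ph in np.r_[phi0-np.array([3,8,18,31.7,45.4,59.1]),62.5]:
    p=C+.1155*np.array([np.cos(np.radians(ph)),np.sin(np.radians(ph))]);l=M[:3,:3].T@np.r_[p-M[:2,3],0];print(round(ph,1),l)
E
```

```text
t: 2.12
eef_pos: [0.5077, 0.0693, 0.0493]
ee_rot: [3.139, -0.001, -1.288]
force: [-0.7, -0.4, -0.0]
width: 0.0004
gripper_force: 0.0
121.3905365751246 0.11573352385028497
118.4 [-0.0012 -0.0059 -0.    ]
113.4 [-0.0029 -0.0159 -0.    ]
103.4 [-0.0037 -0.036  -0.0001]
89.7 [ 0.001  -0.0631 -0.0001]
76.0 [ 0.0119 -0.0884 -0.0002]
62.3 [ 0.0285 -0.1104 -0.0002]
62.5 [ 0.0282 -0.1101 -0.0002]
```

```bash
python3 nudge.py '[[0,-0.001,-0.006,0,0],[0,-0.003,-0.016,0,0.05],[0,-0.004,-0.036,0,0.17],[0,0.001,-0.063,0,0.29],[0,0.012,-0.088,0,0.41],[0,0.028,-0.110,0,0.52],[0,0.028,-0.110,0,0.52],[0,0.028,-0.110,0,0.52],[0,0.028,-0.110,0,0.52],[0,0.028,-0.110,0,0.52],[0,0.028,-0.110,0,0.52],[0,0.028,-0.110,0,0.52],[0,0.028,-0.110,-0.02,0.52],[0,0.028,-0.110,-0.06,0.52],[0,0.028,-0.110,-0.10,0.52]]'
python3 - <<'E'
from h import *
cv2.imwrite('pics/top1.png',optics.grab_frame('top')[:,:,::-1])
s=arm.get_state();np.save('pics/w2.npy',pose(s));cv2.imwrite('pics/w2.png',optics.grab_frame('wrist')[:,:,::-1])
a=cv2.imread('pics/top1.png')[95:255,210:370];cv2.imwrite('pics/c.png',np.hstack([cv2.resize(a,(420,420),interpolation=3),cv2.resize(cv2.imread('pics/w2.png'),(380,420))[:, :]]))
E
```

```text
t: 3.37
eef_pos: [0.6202, 0.0719, 0.1495]
ee_rot: [3.139, -0.002, -1.809]
force: [1.1, 0.7, -0.6]
width: 0.0002
gripper_force: 0.0
```

View pics/c.png

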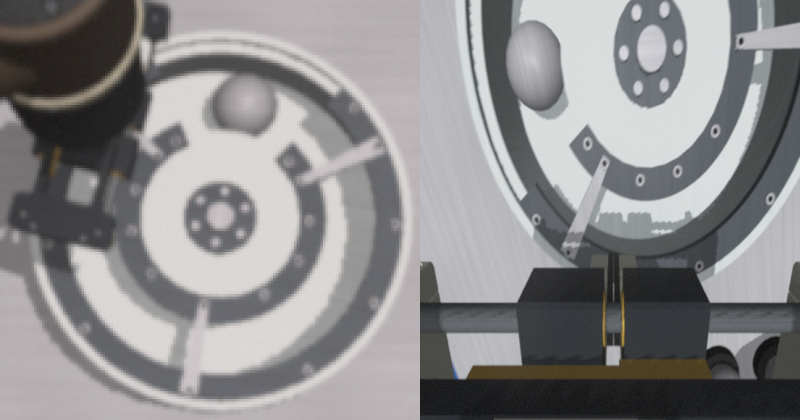

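The ball has come to rest in the gap, at (245,102) in the crop, over the hole. I triangulate it from the top and wrist views.

```bash
cat >> h.py <<'E'
def circ(im,u,v,r,lo,hi):
    g=cv2.GaussianBlur(cv2.cvtColor(im,cv2.COLOR_BGR2GRAY),(3,3),0);m=np.zeros_like(g);cv2.circle(m,(int(u),int(v)),r,255,-1)
    k=cv2.bitwise_and(cv2.inRange(g,lo,hi),m);k=cv2.morphologyEx(k,cv2.MORPH_OPEN,np.ones((3,3)))
    c=max(cv2.findContours(k,0,1)[0],key=cv2.contourArea);(a,b),R=cv2.minEnclosingCircle(c);M=cv2.moments(c)
    return np.array([a,b]),R,np.array([M['m10'],M['m01']])/M['m00'],cv2.contourArea(c)
E
python3 - <<'E'
from h import *
t=cv2.imread('pics/top1.png');w=cv2.imread('pics/w2.png');M=np.load('pics/w2.npy')
ct=cam('top');cw=(optics.camera_params('wrist'),M@optics.camera_params('wrist')['hand_eye'])
g=cv2.cvtColor(w,cv2.COLOR_BGR2GRAY);print(g[65,100:240:6]);g2=cv2.cvtColor(t,cv2.COLOR_BGR2GRAY);print(g2[134,284:324:2])
a=circ(t,303,134,15,60,165);b=circ(w,170,65,50,60,185);print(a,b)
print(tri(ray(ct,a[0]),ray(cw,b[0])));print(plane(ct,a[0],.0565),plane(cw,b[0],.0565))
C=np.array([.568,-.0295]);y=np.radians(-9.8);print('gap est',C+.115*np.array([np.cos(y),np.sin(y)]))
# washer from the wrist
for z in(.098,):
    wz=circ(w,(652-420)*560/380,48,60,0,120);print('washer',wz[0],plane(cw,wz[0],z))
E
```

```text
[ 75  72  78  70  73 150 165 177 180 185 190 190 192 173 161 152 143 132
 174 220 218 219 219 220]
[214 213 169 128 105 128 147 158 168 182 189 183 173 164 151 135 198 215
 213 194]
(array([303., 134.]), 15.000100135803223, array([302.7606, 133.0255]), 528.5) (array([170.,  65.]), 50.000099182128906, array([166.6119,  66.6786]), 6745.5)
(array([ 0.6818, -0.0529,  0.0513]), [np.float64(0.00015507609753283842), np.float64(0.0001550760975330017)])
[ 0.6806 -0.0526  0.0565] [ 0.6801 -0.052   0.0565]
gap est [ 0.6813 -0.0491]
washer [340.5     48.9712] [ 0.5665 -0.0299  0.098 ]
```

```bash
python3 nudge.py '[[0.07,0.104,-0.087,0,-1.637],[0.07,0.104,-0.087,0,-1.637],[0.07,0.104,-0.087,0,-1.637],[0.07,0.104,-0.087,0,-1.637],[0.07,0.104,-0.087,0,-1.637],[0.07,0.104,-0.087,0,-1.637],[0.07,0.104,-0.087,0,-1.637],[0.07,0.104,-0.087,0,-1.637],[0.07,0.104,-0.087,0,-1.637],[0.07,0.104,-0.087,0,-1.637],[0.07,0.104,-0.087,0,-1.637],[0.07,0.104,-0.087,0,-1.637],[0.07,0.104,-0.087,0,-1.637],[0.07,0.104,-0.087,0,-1.637],[0.07,0.104,-0.087,0,-1.637],[0.07,0.104,-0.087,0,-1.637]]' 25
python3 - <<'E'
from h import *
s=arm.get_state();np.save('pics/w3.npy',pose(s));im=optics.grab_frame('wrist')[:,:,::-1].copy();cv2.imwrite('pics/w3.png',im)
c=cam('wrist',s);print(proj(c,[.6813,-.049,.0565]))
E
```

```text
t: 4.8
eef_pos: [0.6814, -0.0492, 0.1497]
ee_rot: [-3.142, -0.0, -0.174]
force: [1.4, -0.3, 0.3]
width: 0.0699
gripper_force: 0.0
[284.238  213.2631]
```

View pics/w3.png

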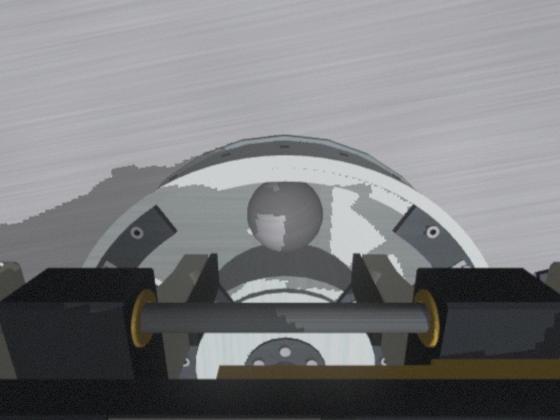

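The ball is at (285,215), as predicted. The keeper end screws at (137,232) and (433,232) are symmetric, so the yaw and the centre are right. I descend, grip and lift.

```bash
python3 nudge.py '[[0.07,0,0,0.04,0],[0.07,0,0,0.08,0],[0.07,0,0,0.105,0],[0.07,0,0,0.111,0],[0.07,0,0,0.111,0],[0.05,0,0,0.111,0],[0.05,0,0,0.111,0],[0.05,0,0,0.111,0],[0.05,0,0,0.111,0]]' 30; python3 nudge.py '[[0.05,0,0,-0.01,0],[0.05,0,0,-0.03,0],[0.05,0,0,-0.06,0],[0.05,0,0,-0.1,0],[0.05,0,0,-0.135,0],[0.05,0,0,-0.135,0],[0.05,0,0,-0.135,0]]'
```

```text
t: 5.6
eef_pos: [0.6833, -0.0493, 0.041]
ee_rot: [-3.14, -0.004, -0.173]
force: [0.5, 0.5, 5.4]
width: 0.0588
gripper_force: 30.0
t: 6.18
eef_pos: [0.682, -0.0491, 0.176]
ee_rot: [-3.139, -0.003, -0.173]
force: [0.4, 0.2, -9.6]
width: 0.0586
gripper_force: 30.0
```

```bash
python3 nudge.py '[[0.05,-0.02,-0.03,0,-0.17],[0.05,-0.216,-0.352,0,-0.17],[0.05,-0.216,-0.352,0,-0.17],[0.05,-0.216,-0.352,0,-0.17],[0.05,-0.216,-0.352,0,-0.17],[0.05,-0.216,-0.352,0,-0.17],[0.05,-0.216,-0.352,0,-0.17],[0.05,-0.216,-0.352,0,-0.17],[0.05,-0.216,-0.352,0,-0.17],[0.05,-0.216,-0.352,0,-0.17],[0.05,-0.216,-0.352,0,-0.17],[0.05,-0.216,-0.352,0,-0.17],[0.05,-0.216,-0.352,0,-0.17],[0.05,-0.216,-0.352,0,-0.17],[0.05,-0.216,-0.352,0,-0.17]]'
python3 - <<'E'
from h import *
s=arm.get_state();np.save('pics/w4.npy',pose(s));im=optics.grab_frame('wrist')[:,:,::-1].copy();cv2.imwrite('pics/w4.png',im)
c=cam('wrist',s);p=proj(c,[.6116,.3353,.014]);print(p)
g=cv2.cvtColor(im,cv2.COLOR_BGR2GRAY);k=cv2.inRange(g,0,75);k[190:]=0
for q in cv2.findContours(k,cv2.RETR_CCOMP,cv2.CHAIN_APPROX_NONE)[0]:
    if cv2.contourArea(q)>300:
        e=cv2.fitEllipse(q);print(e,cv2.contourArea(q),plane(c,e[0],.014))
t=cv2.imread('pics/top0.png')
E
```

```text
t: 7.43
eef_pos: [0.5292, 0.3329, 0.1726]
ee_rot: [3.14, 0.001, -0.004]
force: [0.2, -0.4, -8.7]
width: 0.0586
gripper_force: 30.0
[281.4416 102.3836]
((525.6417236328125, 149.11676025390625), (68.19524383544922, 110.221923828125), 7.2497944831848145) 5075.5 [0.5693 0.1073 0.014 ]
((278.9482727050781, 100.4303970336914), (71.65336608886719, 75.42887878417969), 179.4490509033203) 4244.5 [0.6133 0.3375 0.014 ]
((279.06304931640625, 101.37285614013672), (40.72945022583008, 43.062808990478516), 178.06610107421875) 1375.0 [0.6125 0.3374 0.014 ]
((7.028741359710693, 79.59502410888672), (17.80844497680664, 48.709556579589844), 168.75656127929688) 458.0 [0.6314 0.5758 0.014 ]
((704.3235473632812, 117.11370849609375), (343.8416442871094, 487.01434326171875), 56.04423141479492) 873.5 [ 0.5977 -0.0489  0.014 ]
```

View pics/w4.png

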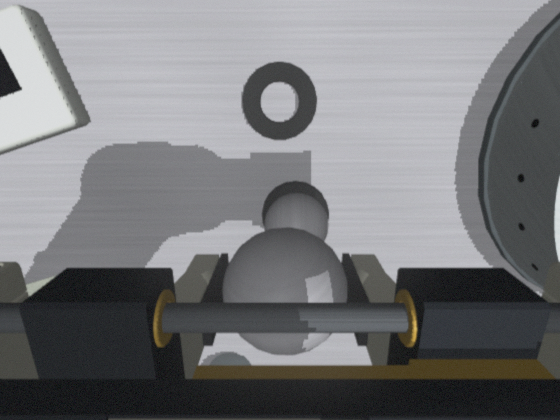

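The ring is at (279,101), with outline and hole concentric, which gives (0.6125, 0.3373). The held ball at (285,291) sits about 3 mm back in tool x, so I correct for that and lower it.

```bash
python3 nudge.py '[[0.05,0.04,-0.002,0,0],[0.05,0.08,-0.004,0,0],[0.05,0.086,-0.004,0.03,0],[0.05,0.086,-0.004,0.07,0],[0.05,0.086,-0.004,0.11,0],[0.05,0.086,-0.004,0.135,0],[0.05,0.086,-0.004,0.143,0],[0.05,0.086,-0.004,0.147,0],[0.05,0.086,-0.004,0.149,0],[0.05,0.086,-0.004,0.149,0],[0.05,0.086,-0.004,0.149,0]]'
```

```text
t: 8.4
eef_pos: [0.6166, 0.3391, 0.027]
ee_rot: [-3.139, -0.003, -0.003]
force: [1.2, 0.0, -8.5]
width: 0.0585
gripper_force: 30.0
```

```bash
python3 nudge.py '[[0.05,-0.001,0.0018,0.001,0],[0.05,-0.001,0.0018,0.003,0],[0.05,-0.001,0.0018,0.0045,0],[0.05,-0.001,0.0018,0.0055,0],[0.05,-0.001,0.0018,0.0055,0]]'
```

```text
t: 8.82
eef_pos: [0.615, 0.3372, 0.0223]
ee_rot: [-3.14, -0.003, -0.002]
force: [-6.4, -0.8, 10.8]
width: 0.0588
gripper_force: 30.0
```

```bash
python3 nudge.py '[[0.066,0,0,-0.002,0],[0.075,0,0,-0.002,0],[0.075,0,0,-0.002,0],[0.075,0,0,-0.002,0],[0.075,0,0,-0.03,0],[0.075,0,0,-0.07,0],[0.075,0,0,-0.11,0],[0.075,0,0,-0.14,0],[0.075,0,0,-0.14,0]]'
python3 - <<'E'
from h import *
cv2.imwrite('pics/top2.png',optics.grab_frame('top')[:,:,::-1]);cv2.imwrite('pics/scene2.png',optics.grab_frame('scene')[:,:,::-1])
s=cv2.imread('pics/scene2.png');t=cv2.imread('pics/top2.png')
cv2.imwrite('pics/d.png',np.hstack([cv2.resize(s[130:250,310:430],(400,400),interpolation=3),cv2.resize(t[170:260,380:470],(400,400),interpolation=3)]))
E
```

```text
t: 9.57
eef_pos: [0.6179, 0.3385, 0.1677]
ee_rot: [-3.135, -0.01, -0.002]
force: [1.4, 1.0, 0.5]
width: 0.0754
gripper_force: 0.0
```

View pics/d.png

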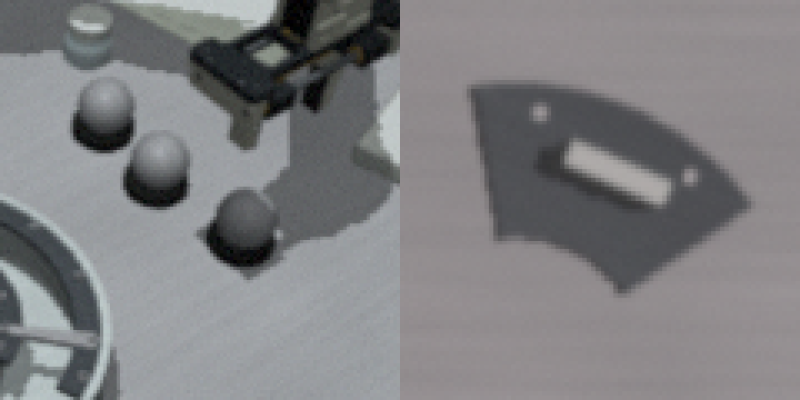

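The ball stands in the third ring, at (245,220) in the left crop. The gap piece's block is at (617,172) in the right crop, with piece x at about −21°. Next I measure the gap with the wrist camera at the placing yaw.

```bash
python3 nudge.py '[[0.03,0.074,0.3285,-0.082,1.74],[0.03,0.074,0.3285,-0.082,1.74],[0.03,0.074,0.3285,-0.082,1.74],[0.03,0.074,0.3285,-0.082,1.74],[0.03,0.074,0.3285,-0.082,1.74],[0.03,0.074,0.3285,-0.082,1.74],[0.03,0.074,0.3285,-0.082,1.74],[0.03,0.074,0.3285,-0.082,1.74],[0.03,0.074,0.3285,-0.082,1.74],[0.03,0.074,0.3285,-0.082,1.74],[0.03,0.074,0.3285,-0.082,1.74],[0.03,0.074,0.3285,-0.082,1.74],[0.03,0.074,0.3285,-0.082,1.74],[0.03,0.074,0.3285,-0.082,1.74],[0.03,0.074,0.3285,-0.082,1.74],[0.03,0.074,0.3285,-0.082,1.74],[0.03,0.074,0.3285,-0.082,1.74]]'
cat >> h.py <<'E'
def polar(im,c,C,z,rs,angs):
    """gray samples on plane z at polar grid (rs x angs[deg]) about C"""
    g=cv2.GaussianBlur(cv2.cvtColor(im,cv2.COLOR_BGR2GRAY),(3,3),0).astype(np.float32)
    p,T=c;Ti=np.linalg.inv(T);R,A=np.meshgrid(rs,np.radians(angs),indexing='ij')
    X=np.stack([C[0]+R*np.cos(A),C[1]+R*np.sin(A),0*R+z,0*R+1],-1)@Ti.T
    u=(p['fx']*X[...,0]/X[...,2]+p['cx']).astype(np.float32);v=(p['fy']*X[...,1]/X[...,2]+p['cy']).astype(np.float32)
    return cv2.remap(g,u,v,cv2.INTER_LINEAR,borderValue=0)
E
python3 - <<'E'
from h import *
s=arm.get_state();np.save('pics/w5.npy',pose(s));im=optics.grab_frame('wrist')[:,:,::-1].copy();cv2.imwrite('pics/w5.png',im)
c=cam('wrist',s);C=np.array([.568,-.0295])
w=proj(c,[*C,.098]);print(w,[proj(c,[C[0]+r*np.cos(a),C[1]+r*np.sin(a),.098]) for r in(75,155) for a in np.radians([-9.8-32.7,-9.8+32.7]) for r in[r/1000]])
ang=np.arange(-12,12.1,1.5)
for r in(.073,.0755,.078,.085,.09,.141,.146,.152,.155,.158):
    for sg in(-1,1):print(r,sg,polar(im,c,C,.098,[r],-9.8+sg*(32.7+ang))[0].astype(int))
rs=np.arange(.06,.08,.00125);print('rs',rs*1e3)
for a in(-80,-70,-60,-50,30,40,50,60):print(a,polar(im,c,C,.098,np.arange(.062,.08,.00125),[-9.8+a])[:,0].astype(int),polar(im,c,C,.098,np.arange(.152,.17,.00125),[-9.8+a])[:,0].astype(int))
E
```

```text
t: 11.08
eef_pos: [0.6872, 0.0077, 0.2402]
ee_rot: [3.14, -0.0, -1.739]
force: [0.5, 0.4, -0.4]
width: 0.0302
gripper_force: 0.0
[411.173  134.7082] [array([341.6523,  84.9641]), array([411.0952, 134.7552]), array([260.2123,  26.6913]), array([411.0123, 134.8053])]
0.073 -1 [205 205 205 205 204 205 204 195 120 104 107 105 112 142 136 112 104]
0.073 1 [205 205 205 205 204 204 204 167  99 100 102 103 116 134 130 109  99]
0.0755 -1 [205 206 204 204 205 205 204 196 123 105 106 112 163 134 144 156 106]
0.0755 1 [205 205 205 204 204 204 203 171  98 100 101 114 152 124 134 149 107]
0.078 -1 [202 202 201 200 201 200 201 197 128 106 107 119 170 100 115 163 110]
0.078 1 [194 193 188 185 185 187 188 161  97 103 102 115 151 104 112 145 109]
0.085 -1 [133 122 119 124 131 154 155 167 126 104 107 105 105 107 106 106 104]
0.085 1 [196 202 203 198 202 197 192 149  93 101 102 102 101 100 101 100  98]
0.09 -1 [205 205 204 204 205 204 204 204 138 107 106 106 104 104 105 105 105]
0.09 1 [205 205 205 205 205 204 202 154  95 102 102 101 103 103 101 100 101]
0.141 -1 [150 146 144 145 142 139 135 133  98 109
[... 1026 characters left out ...]
 [203 203 203 204 203 195 153 109 102 102 101 103 103 102 103] [0 0 0 0 0 0 0 0 0 0 0 0 0 0 0]
-50 [204 203 204 204 204 193 149 111 104 103 102 102 102 102 102] [0 0 0 0 0 0 0 0 0 0 0 0 0 0 0]
30 [205 205 205 205 201 183 176 195 202 201 202 202 199 182 156] [143 143 143 137 120 114 129 137 138 137 136 132 124 117 116]
40 [204 204 204 203 201 179 131 105 109 139 151 123 103 116 148] [ 76  83 101 101  89 101 126 138 140 140 138 133 122 115 114]
50 [202 204 204 203 199 171 121  99  97  96  96  96  97  97  98] [ 67  68  67  68  74  98 125 137 140 139 136 132 121 113 112]
60 [204 204 204 203 197 168 118  97  96  97  98 101 103 102  98] [ 42  42  42  42  41  44  48  60  78  99 118 125 122 113 111]
```

```bash
cat > seat.py <<'E'
from h import *
from scipy.optimize import least_squares
def cross(v,x,lev):
    s=np.sign(v-lev);i=np.where(s[:-1]*s[1:]<0)[0]
    if len(i)==0:return np.nan
    i=i[0];return x[i]+(lev-v[i])/(v[i+1]-v[i])*(x[i+1]-x[i])
def seat(im,c,C=np.array([.568,-.0295]),y0=-9.8,z=.098):
    for it in range(2):
        rs=np.arange(.062,.0745,.0003);P=[]
        for a in np.r_[np.arange(-85,-37,3),np.arange(37,86,3)]:
            v=polar(im,c,C,z,rs,[y0+a])[:,0];r=cross(v,rs,150)
            if v.min()<120 and r==r:P.append(C+r*np.array([np.cos(np.radians(y0+a)),np.sin(np.radians(y0+a))]))
        P=np.array(P);f=least_squares(lambda q:np.hypot(P[:,0]-q[0],P[:,1]-q[1])-.07,C,loss='soft_l1',f_scale=.0005)
        C=f.x
        an=np.arange(-5,5,.1);E={}
        for sg in(-1,1):
            E[sg]=[cross(polar(im,c,C,z,[r],y0+sg*(32.7+an))[0],an,150)+32.7 for r in(.073,.0745,.076,.0775,.153,.1545,.156)]
        m=np.nanmedian(E[1]),np.nanmedian(E[-1]);y0=y0+(m[0]-m[1])/2
    return C,y0,len(P),np.abs(f.fun).max(),E
if __name__=='__main__':
    im=cv2.imread('pics/w5.png');M=np.load('pics/w5.npy');p=optics.camera_params('wrist');c=(p,M@p['hand_eye'])
    C,y,n,e,E=seat(im,c);print(C,y,n,e);print(np.array(E[1]),np.array(E[-1]))
    a=np.radians(y);S=C+.115*np.array([np.cos(a),np.sin(a)]);print('seat',S,'in tool',M[:3,:3].T@(np.r_[S,.092]-M[:3,3]))
    im=cv2.imread('pics/top0.png');C,y,n,e,E=seat(im,cam('top'));print('top',C,y,n,e)
    im=cv2.imread('pics/w3.png');M=np.load('pics/w3.npy');C,y,n,e,E=seat(im,(p,M@p['hand_eye']));print('w3',C,y,n,e)
E
python3 seat.py
```

```text
[ 0.5667 -0.0296] -9.943359968066217 33 0.0007707134572133012
[31.3883 31.3929 31.4476 31.4623 28.852  28.5629 28.209 ] [31.2289 31.267  31.3004 31.3812 31.9416 31.8074 31.9316]
seat [ 0.6799 -0.0495] in tool [ 0.0575 -0.0026  0.1482]
top [ 0.5629 -0.0286] -9.631328660342843 33 0.0025351225743598105
w3 [ 0.5657 -0.0299] -10.64460143507458 21 0.006510170931896139
```

```bash
python3 nudge.py '[[0.04,0.335,0.1085,0.092,0.198],[0.04,0.335,0.1085,0.092,0.198],[0.04,0.335,0.1085,0.092,0.198],[0.04,0.335,0.1085,0.092,0.198],[0.04,0.335,0.1085,0.092,0.198],[0.04,0.335,0.1085,0.092,0.198],[0.04,0.335,0.1085,0.092,0.198],[0.04,0.335,0.1085,0.092,0.198],[0.04,0.335,0.1085,0.092,0.198],[0.04,0.335,0.1085,0.092,0.198],[0.04,0.335,0.1085,0.092,0.198],[0.04,0.335,0.1085,0.092,0.198],[0.04,0.335,0.1085,0.092,0.198]]'
cat > piece.py <<'E'
from h import *
def quad(im,c,z,lo=45,hi=125):
    g=cv2.GaussianBlur(cv2.cvtColor(im,cv2.COLOR_BGR2GRAY),(3,3),0);k=cv2.inRange(g,0,hi);k[245:]=0
    q=max(cv2.findContours(k,0,cv2.CHAIN_APPROX_NONE)[0],key=cv2.contourArea)
    P=np.array([plane(c,u,z)[:2] for u in q[:,0].astype(float)]);return q,P
if __name__=='__main__':
    s=arm.get_state();M=pose(s);np.save('pics/w6.npy',M);im=optics.grab_frame('wrist')[:,:,::-1].copy();cv2.imwrite('pics/w6.png',im)
    c=cam('wrist',s);print('exp',proj(c,[.5037,-.3578,.038]))
    q,P=quad(im,c,.006);print(cv2.boundingRect(q),cv2.contourArea(q))
    g=cv2.GaussianBlur(cv2.cvtColor(im,cv2.COLOR_BGR2GRAY),(3,3),0)
    x,y,w,h=cv2.boundingRect(q);m=np.zeros_like(g);cv2.drawContours(m,[cv2.convexHull(q)],-1,255,-1)
    b=cv2.bitwise_and(cv2.inRange(g,150,255),m);
    for bc in cv2.findContours(b,0,2)[0]:
        if cv2.contourArea(bc)>25:print('light',cv2.minAreaRect(bc),cv2.contourArea(bc))
    # corners
    for e in(.01,.02,.03):
        a=cv2.approxPolyDP(q,e*cv2.arcLength(q,True),True)[:,0];print(e,a.tolist())
    print([g[v,x+0:x+w:12].tolist() for v in(y+h//3,y+h//2)])
E
python3 piece.py
```

```text
t: 12.22
eef_pos: [0.5239, -0.3032, 0.1494]
ee_rot: [-3.141, 0.0, -1.939]
force: [0.0, 0.0, -0.2]
width: 0.0404
gripper_force: 0.0
exp [283.1513 136.2773]
(214, 26, 195, 219) 19625.0
light ((370.0, 240.5), (7.0, 14.0), 90.0) 78.0
light ((303.0, 226.5), (32.0, 3.0), -0.0) 42.5
light ((259.5, 181.5), (7.0, 7.0), 90.0) 42.0
light ((225.92955017089844, 168.04493713378906), (105.53288269042969, 34.38816833496094), 79.2711410522461) 1412.0
light ((282.59625244140625, 134.28680419921875), (18.50425910949707, 75.14640045166016), 2.4895529747009277) 1278.5
light ((327.8475036621094, 176.42974853515625), (131.5166778564453, 109.76204681396484), 64.53665161132812) 5800.5
light ((260.5, 76.5), (9.0, 9.0), 90.0) 66.0
0.01 [[263, 26], [234, 122], [253, 218], [222, 210], [215, 244], [371, 234], [404, 244], [396, 210], [284, 217], [339, 177], [331, 140], [347, 90]]
0.02 [[263, 26], [234, 122], [253, 218], [222, 210], [215, 244], [404, 244], [396, 210], [284, 217], [339, 177], [347, 90]]
0.03 [[263, 26], [253, 218], [215, 244], [404, 244], [396, 210], [284, 217], [339, 177], [347, 90]]
[[178, 177, 105, 102, 102, 123, 203, 101, 105, 106, 106, 176, 177, 175, 178, 180, 178], [178, 177, 103, 100, 103, 161, 210, 100, 101, 103, 163, 176, 179, 180, 175, 182, 181]]
```

Run:
```python
from h import *
M=np.load('pics/w6.npy');im=cv2.imread('pics/w6.png');p=optics.camera_params('wrist');c=(p,M@p['hand_eye'])
g=cv2.GaussianBlur(cv2.cvtColor(im,cv2.COLOR_BGR2GRAY),(3,3),0)
q=np.array([[263,26],[253,218],[347,90],[339,177]],np.float32).reshape(-1,1,2)
q=cv2.cornerSubPix(g,q,(5,5),(-1,-1),(3,30,.01))[:,0];print(q)
K=np.array([plane(c,u,.006) for u in q]);b=cv2.boxPoints(((282.596,134.287),(18.5,75.15),2.49));B=np.array([plane(c,u,.038) for u in b]);Bc=B.mean(0)
L=max([(B[1]-B[0]),(B[2]-B[1])],key=np.linalg.norm);print('block',Bc,np.linalg.norm(B[1]-B[0]),np.linalg.norm(B[2]-B[1]),np.degrees(np.arctan2(L[1],L[0])))
o=np.radians(32.);mod=np.array([[.159*np.cos(o),-.159*np.sin(o)],[.159*np.cos(o),.159*np.sin(o)],[.071*np.cos(o),-.071*np.sin(o)],[.071*np.cos(o),.071*np.sin(o)]])-[.115,0]
for sgn in(1,):
    best=None
    for m in(mod,mod*[1,-1]):
        A=m-m.mean(0);Bk=K[:,:2]-K[:,:2].mean(0);th=np.arctan2((A[:,0]*Bk[:,1]-A[:,1]*Bk[:,0]).sum(),(A*Bk).sum());R=np.array([[np.cos(th),-np.sin(th)],[np.sin(th),np.cos(th)]]);t=K[:,:2].mean(0)-R@m.mean(0);print('piece',t,np.degrees(th),'res',(m@R.T+t-K[:,:2])*1e3)
print('tool',M[:3,3],'blk in tool',M[:3,:3].T@(Bc-M[:3,3]))
# height by two views: block top in top view
t=cv2.imread('pics/top2.png');gt=cv2.cvtColor(t,cv2.COLOR_BGR2GRAY);k=cv2.inRange(gt,140,255);mm=np.zeros_like(gt);mm[198:220,413:443]=255;k&=mm
d=cv2.inRange(gt,0,115)[185:240,390:465]
cc=max(cv2.findContours(k,0,2)[0],key=cv2.contourArea);r=cv2.minAreaRect(cc);print(r);print(tri(ray(cam('top'),r[0]),ray(c,(282.6,134.3))))
```

```text
[[262.3131  24.2787]
 [252.7657 213.0811]
 [349.2693  91.0546]
 [340.972  176.6745]]
block [ 0.5039 -0.3585  0.038 ] 0.0577604326883901 0.014020756847166554 -114.17027372454554
piece [ 0.5044 -0.3609] -25.524092712525682 res [[-2.9208 -2.8166]
 [ 1.1755  5.3383]
 [-0.6509 -1.4194]
 [ 2.3963 -1.1024]]
piece [ 0.4727 -0.3462] 155.7246215290421 res [[-68.9424  27.8293]
 [-68.1774  37.5305]
 [ 67.7801 -33.1836]
 [ 69.3397 -32.1762]]
tool [ 0.5239 -0.3032  0.1494] blk in tool [ 0.0588 -0.0011  0.1114]
((428.7931213378906, 208.48275756835938), (23.372547149658203, 5.25225830078125), 23.198589324951172)
(array([ 0.5041, -0.3591,  0.0347]), [np.float64(0.0003922892992292056), np.float64(0.0003922892992294544)])
```

```bash
python3 nudge.py '[[0.04,0.03,-0.001,0,0.054],[0.04,0.0588,-0.001,0.03,0.054],[0.04,0.0588,-0.001,0.07,0.054],[0.04,0.0588,-0.001,0.09,0.054],[0.04,0.0588,-0.001,0.09,0.054],[0.04,0.0588,-0.001,0.09,0.054]]'
```

```text
t: 12.77
eef_pos: [0.5031, -0.3583, 0.0587]
ee_rot: [3.14, -0.001, -1.993]
force: [0.5, -0.4, 1.9]
width: 0.0399
gripper_force: 0.0
```

```bash
python3 nudge.py '[[0.04,0,0,0.03,0],[0.04,0,0,0.045,0],[0.04,0,0,0.0485,0],[0.04,0,0,0.0485,0],[0.01,0,0,0.0485,0],[0.01,0,0,0.0485,0],[0.01,0,0,0.0485,0],[0.01,0,0,0.0485,0],[0.01,0,0,0.0485,0]]' 40
python3 nudge.py '[[0.01,0,0,-0.01,0],[0.01,0,0,-0.04,0],[0.01,0,0,-0.08,0],[0.01,0,0,-0.12,0],[0.01,0,0,-0.12,0],[0.01,0,0,-0.12,0]]'
```

```text
t: 13.52
eef_pos: [0.5036, -0.3593, 0.0117]
ee_rot: [-3.14, 0.0, -1.994]
force: [0.5, 1.1, 5.1]
width: 0.0158
gripper_force: 39.9
t: 14.02
eef_pos: [0.5042, -0.3595, 0.1339]
ee_rot: [-3.136, 0.001, -1.995]
force: [-0.1, -0.2, -3.7]
width: 0.016
gripper_force: 39.9
```

```bash
python3 nudge.py '[[0.01,-0.02,-0.002,-0.016,-0.05],[0.01,-0.06,-0.006,-0.016,-0.1],[0.01,-0.1,-0.009,-0.016,-0.15],[0.01,-0.14,-0.013,-0.016,-0.2],[0.01,-0.18,-0.017,-0.016,-0.25],[0.01,-0.22,-0.02,-0.016,-0.25],[0.01,-0.26,-0.024,-0.016,-0.25],[0.01,-0.3,-0.028,-0.016,-0.25],[0.01,-0.33,-0.03,-0.016,-0.25],[0.01,-0.345,-0.032,-0.016,-0.25],[0.01,-0.354,-0.033,-0.016,-0.25],[0.01,-0.354,-0.033,-0.016,-0.25],[0.01,-0.354,-0.033,-0.016,-0.25],[0.01,-0.354,-0.033,-0.016,-0.25],[0.01,-0.354,-0.033,-0.016,-0.25]]'
python3 nudge.py '[[0.01,0,0,0.015,0],[0.01,0,0,0.03,0],[0.01,0,0,0.034,0],[0.01,0,0,0.034,0],[0.01,0,0,0.034,0]]'
python3 - <<'E'
from h import *
s=arm.get_state();M=pose(s);np.save('pics/w7.npy',M);im=optics.grab_frame('wrist')[:,:,::-1].copy();cv2.imwrite('pics/w7.png',im)
S=np.array([.6799,-.0495,.092]);print('seat in tool',M[:3,:3].T@(S-M[:3,3]))
c=cam('wrist',s);C=np.array([.5667,-.0296])
print('keeper -y end, r rows; rot angle -29..-38')
an=np.arange(-28,-38,-.5)
for r in(.073,.0755,.078,.082,.143,.15,.1535,.156,.158):print(r,polar(im,c,C,.098,[r],-9.94+an)[0].astype(int))
print('radial inner/outer at angles')
for a in(-30,-27,-24,-20):print(a,polar(im,c,C,.098,np.arange(.064,.078,.001),[-9.94+a])[:,0].astype(int),polar(im,c,C,.098,np.arange(.152,.168,.001),[-9.94+a])[:,0].astype(int))
E
```

```text
t: 15.27
eef_pos: [0.6778, -0.0513, 0.1465]
ee_rot: [3.141, -0.0, -1.746]
force: [0.1, -0.0, -1.7]
width: 0.0157
gripper_force: 39.9
t: 15.68
eef_pos: [0.6786, -0.0506, 0.113]
ee_rot: [-3.141, -0.0, -1.745]
force: [0.4, 0.6, -2.2]
width: 0.0158
gripper_force: 39.9
seat in tool [-0.0013 -0.0011  0.021 ]
keeper -y end, r rows; rot angle -29..-38
0.073 [106 105 105 104 103 103 103 102  97  93  98 103 103 104 104 105 106 106
 106 105]
0.0755 [107 107 107 107 107 107 106 104  97  90  98 103 104 104 105 106 104 112
 144 177]
0.078 [105 104 104 104 105 106 106 106  98  90  96 104 106 106 105 105 111 140
 179 190]
0.082 [103 103 104 105 105 106 106 104  97  91  97 104 105 106 106 106 107 108
 107 105]
0.143 [108 108 107 106 108 107 106 108 107 126 113 113 114 115 114 116 115 113
 113 113]
0.15 [110 110 111 111 112 113 113 114 118 136 112 111 112 112 113 115 115 117
 117 117]
0.1535 [108 109 110 110 110 112 113 113 120 143 115 116 115 115 114 114 115 115
 116 114]
0.156 [109 109 110 110 111 111 112 112 114 135 116 116 116 116 118 116 116 114
 115 116]
0.158 [147 135 138 134 134 136 147 152 158 160 116 117 117 117 117 117 119 119
 117 115]
radial inner/outer at angles
-30 [220 218 184 120 105 104 104 102 103 103 105 107 107 108] [112 110 110 111 111 112 134 146 181 220 222 222 222 222 222 220 202]
-27 [222 220 186 117 103 103 102 103 104 105 107 107 105 104] [108 108 107 109 111 115 153 162 176 220 222 221 222 222 222 220 204]
-24 [221 219 184 117 102 102 104 105 107 107 105 104 105 104] [108 110 110 108 108 111 139 145 170 219 221 222 222 222 222 221 205]
-20 [221 220 187 117 104 105 106 105 104 104 103 104 102 101] [106 106 106 105 104 107 133 140 174 220 222 222 222 220 220 220 205]
```

```bash
python3 nudge.py '[[0.01,-0.0005,-0.0012,0.002,0],[0.01,-0.0005,-0.0012,0.004,0],[0.01,-0.0005,-0.0012,0.005,0],[0.01,-0.0005,-0.0012,0.006,0],[0.01,-0.0005,-0.0012,0.007,0],[0.01,-0.0005,-0.0012,0.007,0]]'
```

```text
t: 16.23
eef_pos: [0.6799, -0.0497, 0.1055]
ee_rot: [-3.142, -0.0, -1.745]
force: [0.7, -0.1, -2.8]
width: 0.0156
gripper_force: 39.9
```

The underside is already about 4 mm into the recess without contact, so I continue down.

```bash
python3 nudge.py '[[0.01,0,0,0.001,0],[0.01,0,0,0.002,0],[0.01,0,0,0.003,0],[0.01,0,0,0.003,0]]'
```

```text
t: 16.57
eef_pos: [0.68, -0.0497, 0.1037]
ee_rot: [-3.141, -0.0, -1.744]
force: [-1.8, 0.6, 5.2]
width: 0.0159
gripper_force: 39.9
```

It is home: contact at z 0.1037, as expected. I release, retreat and check.

```bash
python3 nudge.py '[[0.03,0,0,0.003,0],[0.04,0,0,0.002,0],[0.04,0,0,0.002,0],[0.04,0,0,0.002,0],[0.04,0,0,-0.03,0],[0.04,0,0,-0.07,0],[0.04,-0.03,0,-0.1,0],[0.04,-0.06,0,-0.13,0],[0.04,-0.06,0,-0.135,0],[0.04,-0.06,0,-0.135,0]]'
python3 - <<'E'
from h import *
s=arm.get_state();np.save('pics/w8.npy',pose(s));w=optics.grab_frame('wrist')[:,:,::-1].copy();t=optics.grab_frame('scene')[:,:,::-1].copy()
cv2.imwrite('pics/e.png',np.hstack([cv2.resize(w[10:270,160:480],(480,390),interpolation=3),cv2.resize(t[120:310,215:430],(320,390),interpolation=3)]))
c=cam('wrist',s);C=np.array([.5667,-.0296])
print(polar(w,c,C,.098,[.074,.085,.1,.115,.13,.145,.156],-9.94+np.r_[np.arange(-35,-29.9,.5),np.arange(30,35.1,.5)]).astype(int))
for a in(-25,-15,10,25):print(a,polar(w,c,C,.098,np.r_[np.arange(.067,.0751,.001),np.arange(.154,.1631,.001)],[-9.94+a])[:,0].astype(int))
E
```

```text
t: 17.4
eef_pos: [0.6918, 0.0113, 0.2409]
ee_rot: [-3.136, 0.002, -1.743]
force: [0.8, -0.5, -0.8]
width: 0.04
gripper_force: 0.0
[[110 109 109 106 102 100 103 108 111 110 109 104 104 103 103 102 102 102
  102 103 103 103]
 [107 108 108 107 103 102 112 119 114 111 109 104 104 104 103 102 100 100
  101 102 103 103]
 [214 214 214 214 214 212 198 164 125 110 108 103 103 103 112 135 170 198
  209 213 214 214]
 [214 214 214 213 214 212 199 159 119 108 108 102 103 103 108 129 169 200
  212 213 213 213]
 [155 156 156 158 159 158 150 128 110 107 108 101 100 100 104 124 164 196
  207 206 205 207]
 [113 113 112 111 107  90  81  99 108 109 109  99  99  99  98  93  88  92
   99 100 100 101]
 [113 113 113 114 111 112 160 145 115 111 111  84  80  78  78  75  71  72
   74  76  75  74]]
-25 [214 213 201 163 122 109 108 108 110 111 111 112 120 134 146 181 209 214
 214]
-15 [214 212 198 158 119 110 110 109 109 107 107 109 119 132 149 183 210 215
 215]
10 [214 213 199 161 121 108 107 107 106 102 103 106 112 124 149 186 209 213
 213]
25 [214 211 196 164 130 109 104 104 105  99  99 102 109 124 151 187 208 214
 214]
```

View pics/e.png

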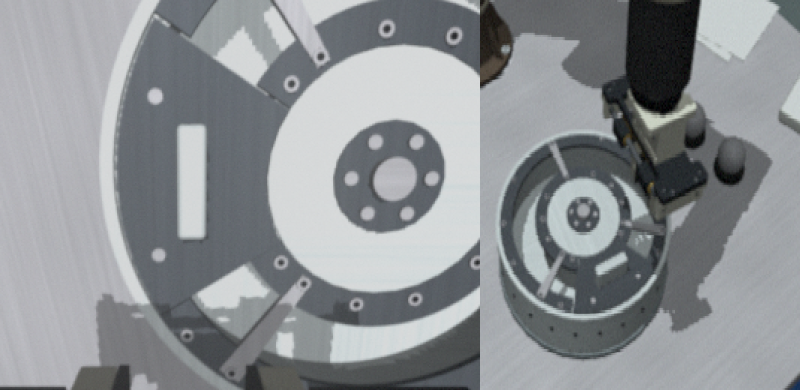

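The gap piece lies flush between the keeper ends. Its inner edge is concentric at all angles, and the seams are even at (170,20) and (175,305). I hand the job in.

```bash
python3 -c "
from station import arm, optics
print(arm.job_done())"
```

```text
the job is handed in; nothing more can be done
None
```

The ball stands in the formerly empty ring, the gap piece is fully home and flush with the keepers, and the job was handed in at about 17.5 s; I never touched the spare balls, screwdriver or jar, and the hand-in gave no verdict.

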